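# Lock the tilted decorating wheel with its pin

### The job

Lock the tilted decorating wheel so that a jar can be painted on it: turn the wheel until the hole in its ear lines up with the hole in the fixed ear below, then push the lock pin (the one with the round knob, in the wooden stand) fully home through both holes. Leave it there and let go; do not disturb the burnisher in the stand or the other things on the counter.

Things in the scene. Friction and masses are not known exactly. Their poses are not given: they have to be found in the camera images.
- fixed_hole (a point): Centre of the 13.5 mm through hole, in the top face of the fixed ear: a dark steel plate 46 x 46 x 10 mm at the raised end of the wheel's fixed frame, free space beneath. z: the hole's axis, up out of the face, leaning 28 degrees from vertical, the top away from x. x: up the slope, outward from the wheel's axis, which is parallel to z, 107 mm from here along -x. The low side roughly faces the arm.
- wheel_hole (a point): Centre of the 13.5 mm through hole, in the upper face of the wheel's ear. The wheel: aluminium disc, 170 mm diameter, 10 mm thick, with one flush ear 46 x 46 x 10 mm, hole 107 mm from the axis. It turns 2 mm above the fixed ear: with the holes in line this point lies 12 mm from fixed_hole along z. z: the wheel's axis, upward, leaning 28 degrees; x: outward from the axis.
- turning_post (a point): Centre of the black plastic post by which the wheel is turned: 16 mm diameter, 40 mm tall, rigidly square on the disc's upper face (so it leans 28 degrees), 60 mm from the wheel's axis, 120 degrees clockwise from the ear seen from above. This point is 20 mm above the disc's face; z along the post, upward.
- wheel (a joint): Angle of the wheel (rad): 0 when its hole is exactly over the fixed hole; positive = ear turned counter-clockwise, seen from above. Free from -0.6 to 1.7, starts at 0.5 to 1.4, stays where it is left, drags with 0.12 N m (2 N at the post). No stop or detent at 0.
- pin_knob (a point): Centre of the lock pin's round steel knob, 20 mm diameter, 44 mm tall, 22 mm above its flat underside (shoulder). Below it a stem 10 mm in diameter, 42 mm long, its last 10 mm tapering to 4 mm. About 80 g. z: along the pin towards the knob. It starts upright in one of the stand's holes, shoulder on the stand's top. Fully home in the wheel, the shoulder rests on the upper face of the wheel's ear.
- pin_shoulder (a point): The centre of the flat underside of the pin's knob, where the stem begins; z along the pin towards the knob.
- stand: A light wooden block, fixed, 140 (x) x 60 (y) x 60 mm (z), with two holes of 13.5 mm, 50 mm deep, in its top, 34 mm to either side of the middle along its x axis. Origin: centre of its underside. One hole holds the lock pin, the other the burnisher.
- burnisher_mid (a point): The burnisher, a bystander: like the pin it hangs by a 10 mm stem in the stand, but carries a flat upright paddle 32 x 7 mm, 45 mm tall, on a 5 mm collar. This point is 25 mm above the stand's top.
- jar_a: Glass jar, bystander, 72 mm diameter, 125 mm tall; origin at the centre of its underside.
- jar_b: Glass jar, bystander, 66 mm diameter, 110 mm tall; origin at the centre of its underside.
- bowl: White bowl, bystander, 120 mm diameter, 45 mm tall; origin at the centre of its underside.
- glue: White plastic jar with red label, bystander, 48 mm diameter, 85 mm tall; origin at the centre of its underside.
- carton: Small cardboard carton, bystander, 30 x 55 x 50 mm; origin at the centre of its underside.
- spoon: Steel spoon, 150 mm long, lying along its x axis, bystander.
- brush: Brush lying along its x axis, bystander.

How it is judged:
On the way, in this order (a step that is already met when the one before it is completed fails the run):
1. the wheel is turned until its hole lines up with the fixed hole (within 0.06 rad) (value of joint wheel between -0.06 and 0.06 rad), for 0.2 s.
2. the pin is pushed home through both holes (z of pin_shoulder in the frame of fixed_hole between 0.008 and 0.0155 m and x of pin_shoulder in the frame of fixed_hole between -0.005 and 0.005 m and y of pin_shoulder in the frame of fixed_hole between -0.005 and 0.005 m and angle between the z axis of pin_shoulder and the z axis of fixed_hole, either way round below 0.2 rad), for 0.2 s.
At the end, for the whole second after the job is handed in: The wheel's angle is within 0.06 rad of 0; the lock pin is through both holes, fully home: its shoulder within 3.5 mm of the wheel ear's upper face and within 5 mm of the holes' axis, its axis within 0.2 rad of theirs; it is at rest and released (all of step 1 and all of step 2 and linear speed of lock_pin below 0.02 m/s); the robot touches nothing.
It fails at once if one of the jars, the bowl, glue, carton, spoon or brush is shifted by more than 30 mm (distance of any of jar_a, jar_b, bowl, glue, carton, spoon, brush from where it was at the start of the episode above 0.03 m).
It fails at once if a standing jar or the glue is tipped over (angle between any of jar_a, jar_b, glue, bowl's own z axis and vertical above 0.5 rad).
It fails at once if the burnisher is pulled out of the stand or shifted by more than 20 mm (distance of burnisher_mid from where it was at the start of the episode above 0.02 m).
It also fails if it takes over 64 s, if anything falls off the work surface, if the arm or the gripper's body presses on something with over 40 N, if the wrist force passes 120 N, or if a joint passes its speed limit or range.

### The arm

A 6-joint arm with a two-finger parallel gripper is mounted at the origin on the work surface. World frame = base frame: x ahead of the robot, y to its left, z up, the work surface at z = 0. Lengths are in m, angles in rad, forces in N, time in s.
With the tool pointing down it reaches from about 0.3 to 0.775 m from the base axis. Payload 14.6 kg.
Tool frame: the origin (TCP) lies midway between the tips of the shut fingers; the grasp point (between the pads) lies 19 mm behind it; z points along the fingers, y is the line along which they close (so a half turn about z gives the same grasp; the last joint's range is limited). The gripper opens to 85 mm and grips with 20 to 120 N. Pads are 22 mm wide; open, the fingers measure 114 mm over their backs; the gripper's body (76 mm by 85 mm) begins 54 mm behind the grasp point. The pads swing forward as they close: fully open they stand 13 mm farther back than shut.
Start: joints at [1.244, 0.3, 1.521, -0, 1.321, -0.067], TCP at [0.141, 0.532, 0.231] pointing down, gripper open.
Joint ranges: [-3.03, 3.03], [-0.79, 2.21], [0.23, 2.52], [-1.04, 4.18], [0, 3.07], [-2.55, 2.55]. Speed limits (rad/s): [2.22, 2.22, 2.57, 3.14, 3.14, 3.14].

### API

Orientations are given as a unit quaternion [w, x, y, z].
In Python, from bench import state, snapshot, hand_in gives the robot as it stands.
- The arm moves only by the tool play_rows, never from a script. Its arguments are lists of equal length, an entry for each row: "translation": the shift along the world's x, y, z in units of 0.04 m (1.0 is 0.04 m), a list of three; "angular": the turn, a rotation vector about the world's x, y, z in units of 0.15 rad (1.0 is 0.15 rad), a list of three; "claw": the opening, from -1 (shut) to 1 (fully open), so that 0 is half open. A call has 1 to 10 rows; each row shifts and turns the commanded pose from where the row before left it; what a row does not reach is not made up. A row lasts 1/10 s, in which the tool goes at most 50 mm and 8.59 degrees, less where a joint would pass 70% of its speed; a pose out of reach is approached as far as the arm can. A call with a number of a shift or a turn outside -1 to 1 is refused whole. A call with a gripper value outside its range is refused whole. The fingers move at their own pace and stop on an object; "squeeze" is the grip in N (left out, the last holds). Time passes only in rows, so rows that do not move let the fingers close. It gives the time, the measured TCP pose, the force, the opening and the grip force at its end, in the units of the state.
- state(): the state, without advancing time (a new reading comes with each control period).
- snapshot(name): name is "scene" or "top" or "wrist"; returns a dict with "image" (384x512x3 uint8, red, green, blue), "intrinsics" (3x3 intrinsics, pixels), "k1" (the pictures are not rectified: a ray, as slopes to the right and down, at radius r is drawn at 1 + k1 r^2 times it, then the intrinsics apply), "R" (3x3) and "t" (3): a world point X has camera coordinates R X + t. Camera axes: x right, y down, z forward; pixel columns grow to the right and rows downward; lengths in m; the calibration is good to about 2 mm. A picture is of the moment at which its call begins. There is no depth.
- hand_in(): hands the job in; it is judged then, once.
The state is a dict: "t": time; "joint_positions": joint angles; "joint_vel": joint speeds; "tau": joint torques, N m; "tool_pos": TCP position; "tool_rot": TCP orientation; "contact_force": force on the tool from outside, world axes, zero at the start; "torque": the same for the moment, N m; "opening": opening from 0.0 (shut) to 1.0 (fully open); "finger_force": force on a finger pad.
Only numpy, scipy, OpenCV 4.12 (cv2) and the standard library are available. Lean on these libraries where they do the work, as an engineer would, in place of code of your own. Each camera call takes 0.05 s, during which the arm holds its last target. There are 200 camera calls.

## Working session

There is one attempt and no reset: what is moved stays moved. The work goes in short steps, Python scripts to look and compute and a tool call to move; the robot and the scene stay as the last step left them, time stands still between calls to the robot, and variables do not carry over. Pictures are saved under pics/ and viewed, at most 10 in all, crops included, and the job is handed in when it is done.

Besides the shell and the picture viewer there is one more tool, called by a JSON object that holds its "api" and its "payload". play_rows: Moves the arm, as the interface text tells. Shifts and turns lie within -1 to 1; 1 stands for 0.04 m of shift or 0.15 rad of turn. Its arguments: {"type":"object","properties":{"translation":{"type":"array","items":{"type":"array","items":{"type":"number"}}},"angular":{"type":"array","items":{"type":"array","items":{"type":"number"}}},"claw":{"type":"array","items":{"type":"number"}},"squeeze":{"type":"number"}},"required":["translation","angular","claw"]}

```bash
mkdir -p pics; cat > h.py <<'E'
import numpy as np, cv2, pickle
from bench import state, snapshot
def take(n,tag):
    s=snapshot(n); pickle.dump(s,open(f'pics/{tag}.pkl','wb'))
    cv2.imwrite(f'pics/{tag}.png',cv2.resize(s['image'][:,:,::-1],None,fx=1.5,fy=1.5)); return s
def load(tag): return pickle.load(open(f'pics/{tag}.pkl','rb'))
def ray(s,u,v):
    K=np.array(s['intrinsics'],float); k=s['k1']
    p=np.array([(u-K[0,2])/K[0,0],(v-K[1,2])/K[1,1]]); q=p.copy()
    for _ in range(30): q=p/(1+k*(q@q))
    R=np.array(s['R']); t=np.array(s['t']); d=R.T@np.array([q[0],q[1],1]); return -R.T@t,d/np.linalg.norm(d)
def onplane(s,u,v,p0,n=(0,0,1)):
    o,d=ray(s,u,v); n=np.array(n,float); return o+d*(n@(np.array(p0)-o))/(n@d)
def onz(s,u,v,z): return onplane(s,u,v,[0,0,z])
def tri(*obs):
    A=np.zeros((3,3));b=np.zeros(3)
    rs=[ray(*o) for o in obs]
    for o,d in rs: P=np.eye(3)-np.outer(d,d);A+=P;b+=P@o
    X=np.linalg.solve(A,b); return X,[np.linalg.norm((np.eye(3)-np.outer(d,d))@(X-o)) for o,d in rs]
def proj(s,X):
    R=np.array(s['R']);c=R@X+np.array(s['t']);q=c[:2]/c[2];q=q*(1+s['k1']*(q@q));K=np.array(s['intrinsics']);return q*[K[0,0],K[1,1]]+K[:2,2]
E
python3 - <<'E'
from h import *
for n in('scene','top'):
    s=take(n,n+'0'); print(n,-np.array(s['R']).T@s['t'],s['intrinsics'],s['k1'])
print(state())
E
```

```text
scene [0.99575523 0.64859036 0.67449299] [[466.25282576   0.         244.73012174]
 [  0.         466.25282576 191.77276276]
 [  0.           0.           1.        ]] -0.18662079301080917
top [ 0.47384829 -0.08690732  1.09686002] [[460.4795197    0.         251.74035717]
 [  0.         460.4795197  201.92454725]
 [  0.           0.           1.        ]] -0.1002845082905394
{'t': 0.1, 'joint_positions': array([ 1.24439213e+00,  3.00412211e-01,  1.52153474e+00, -4.79706650e-06,
        1.32070886e+00, -6.66047656e-02]), 'joint_vel': array([ 0.00023094, -0.000861  , -0.00056785,  0.00257721, -0.00180219,
       -0.00259869]), 'tau': array([ 1.37646828e-03, -5.44386363e+01, -3.62363791e+01, -3.44978889e-05,
        3.04854162e-03,  3.34109529e-05]), 'tool_pos': array([0.14122418, 0.53133437, 0.23077323]), 'tool_rot': array([-1.01507400e-04,  1.29534094e-01,  9.91574826e-01, -5.21800372e-04]), 'contact_force': array([-0.63328164, -0.50129347,  0.41090986]), 'torque': array([ 0.04468604,  0.01852761, -0.04909438]), 'finger_force': 0.0, 'opening': 1.0000588743536198}
```

View pics/scene0.png

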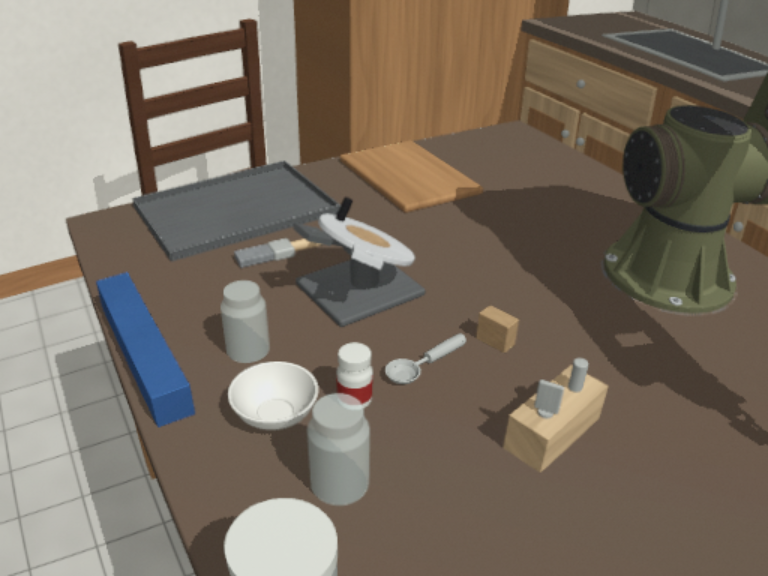

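View pics/top0.png

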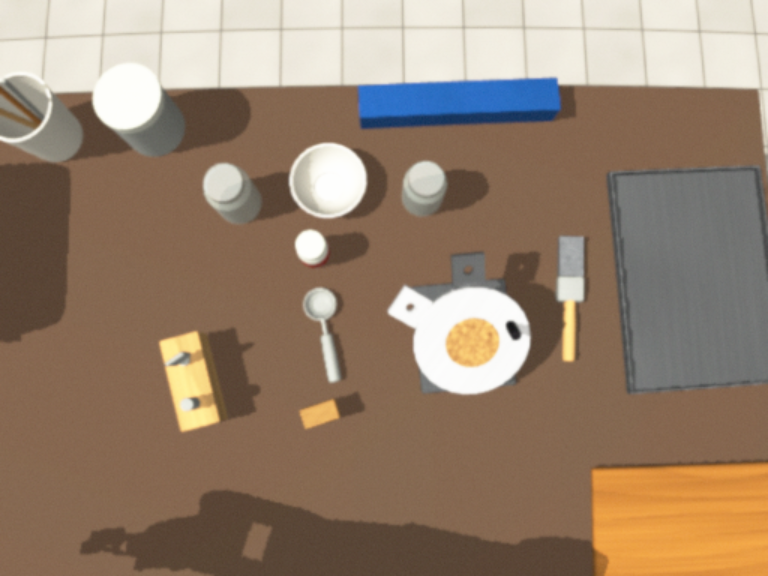

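The arm is out of both views. The wheel's ear is near display (409,307) in the top view, with the dark fixed ear at (468,268) and the post at (513,330). The pin knob is at top (190,404) / scene (579,375), and the burnisher is at top (178,358). Next I'll enlarge the wheel.

```bash
python3 - <<'E'
from h import *
a=load('scene0')['image'][130:205,190:290]; b=load('top0')['image'][160:270,250:360]
A=cv2.resize(a,(400,300),interpolation=cv2.INTER_CUBIC); B=cv2.resize(b,(400,400),interpolation=cv2.INTER_CUBIC)
c=load('scene0')['image'][230:310,330:410];d=load('top0')['image'][215:295,100:180]
C=cv2.resize(c,(300,300),interpolation=cv2.INTER_CUBIC);D=cv2.resize(d,(200,200))
o=np.zeros((600,800,3),np.uint8);o[:300,:400]=A;o[:400,400:]=B;o[300:,:300]=C;o[400:,400:600]=D
cv2.imwrite('pics/crop.png',o[:,:,::-1])
s,t=load('scene0'),load('top0')
f=lambda *p:tuple(np.array(p)/1.5)
for nm,p,q in [('knobtop',(579,361),(190,402)),('disc',(366,238),(472,341)),('postTop',(346,201),(511,328)),('wh',(373,258),(409,307))]:
    print(nm,tri((s,*f(*p)),(t,*f(*q))))
E
```

```text
knobtop (array([0.43037189, 0.18595001, 0.10135756]), [np.float64(0.002581498306249347), np.float64(0.002581498306249308)])
disc (array([ 0.5171651 , -0.22400158,  0.09547554]), [np.float64(0.0002731406960888489), np.float64(0.0002731406960887489)])
postTop (array([ 0.53118492, -0.27090008,  0.1459516 ]), [np.float64(0.0016920905185490234), np.float64(0.0016920905185488502)])
wh (array([ 0.56150534, -0.12954067,  0.12216304]), [np.float64(0.004468256124493047), np.float64(0.004468256124493087)])
```

View pics/crop.png

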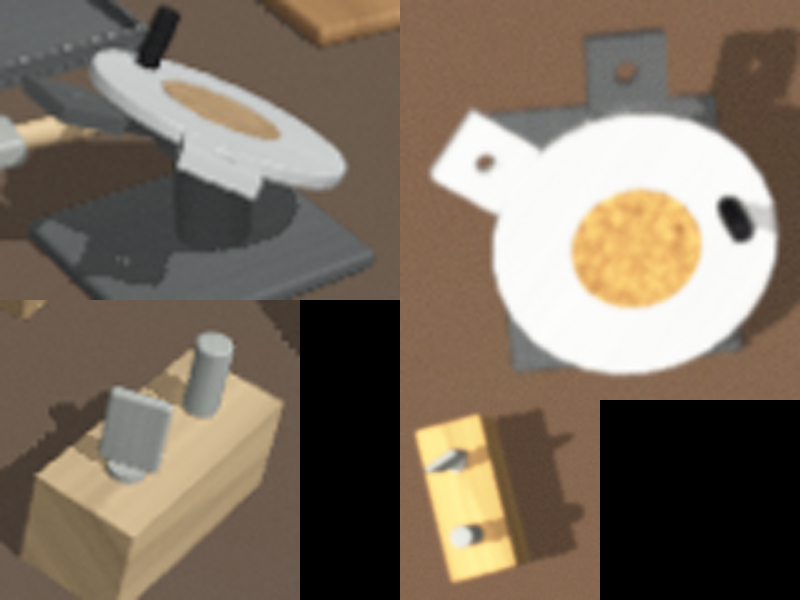

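```bash
cat > w.py <<'E'
from h import *
from scipy.optimize import least_squares
a=np.radians(28)
def fr(psi):
    ex=np.array([np.cos(psi)*np.cos(a),np.sin(psi)*np.cos(a),np.sin(a)]); ez=np.array([-np.cos(psi)*np.sin(a),-np.sin(psi)*np.sin(a),np.cos(a)])
    return ex,np.cross(ez,ex),ez
E
python3 - <<'E'
from w import *
s,t=load('scene0'),load('top0')
def org(i,x0,x1,y0,y1):
    c=i['image'][y0:y1,x0:x1].astype(int); m=((c[...,0]-c[...,2])>60)&(c[...,0]>150)
    ys,xs=np.nonzero(m); return xs.mean()+x0,ys.mean()+y0,m.sum()
print(org(s,225,265,145,170),org(t,290,345,205,250))
u=org(s,225,265,145,170)[:2];v=org(t,290,345,205,250)[:2]
C,e=tri((s,*u),(t,*v));print('C',C,e)
fh=(312.2,179.5);wh=(273.6,204.8);pt=(340.2,216.4)
r=least_squares(lambda p:proj(t,C+107e-3*fr(p[0])[0]-.012*fr(p[0])[2])-fh,[0.]);print('psi',r.x,r.fun)
ex,ey,ez=fr(r.x[0])
X=onplane(t,*wh,C,ez);d=X-C;print('wh',X,np.linalg.norm(d),np.arctan2(d@ey,d@ex))
X=onplane(t,*pt,C+.04*ez,ez);d=X-C-.04*ez;print('post',X,np.linalg.norm(d),np.arctan2(d@ey,d@ex)+2*np.pi/3)
print('fixed hole',C+.107*ex-.012*ez)
# knob, stand
print('knob top/shoulder', onz(t,*(100+66/2.5,215+135/2.5),.104))
print(onz(s,330+214/3.75,230+45/3.75,.104))
print('burn',onz(t,100+55/2.5,215+58/2.5,.11))
print([onz(t,100+x/2.5,215+(y-400)/2.5,.06) for x,y in[(17,432),(77,415),(115,567),(53,581)]])
E
```

```text
(np.float64(245.01526717557252), np.float64(157.29770992366412), np.int64(131)) (np.float64(314.55409836065576), np.float64(228.0087431693989), np.int64(915))
C [ 0.5152585  -0.22300832  0.09941553] [np.float64(0.0005967986915544183), np.float64(0.000596798691554496)]
psi [0.07753289] [0.04372529 0.51732747]
wh [ 0.56431928 -0.13363851  0.12910382] 0.10618530031689574 0.932857683949305
post [ 0.53679856 -0.26936892  0.15422767] 0.06338494420830358 1.2379204390354541
fixed hole [ 0.61506681 -0.21525435  0.13905361]
knob top/shoulder [0.43025406 0.18397712 0.104     ]
[0.43146356 0.19335432 0.104     ]
burn [0.49651612 0.19279639 0.11      ]
[array([0.52140487, 0.24251677, 0.06      ]), array([0.53655623, 0.18730845, 0.06      ]), array([0.39970067, 0.15111432, 0.06      ]), array([0.38714703, 0.20747138, 0.06      ])]
```

```bash
python3 - <<'E'
from w import *
s,t=load('scene0'),load('top0')
C=np.array([.51526,-.22301,.09942]);ex,ey,ez=fr(.0775)
X=onplane(t,250+341/3.636,160+230/3.636,C+.04*ez,ez);d=X-C-.04*ez;print('post',X,np.linalg.norm(d),np.arctan2(d@ey,d@ex)+2*np.pi/3)
for th in(.933,.6,.3,0):
    b=th-2*np.pi/3; print(th,C+.06*(np.cos(b)*ex+np.sin(b)*ey)+.028*ez)
print(ex,ey,ez)
E
```

```text
post [ 0.52299608 -0.27796731  0.14656142] 0.06084788909208986 0.9503289766666658
0.933 [ 0.52744038 -0.2772714   0.13535521]
0.6 [ 0.51081747 -0.28336007  0.12629253]
0.3 [ 0.49497212 -0.28326796  0.11789649]
0 [ 0.47976832 -0.27788409  0.11005839]
[0.88029732 0.06835996 0.46947156] [-0.07742244  0.99699838  0.        ] [-0.46806239 -0.03634764  0.88294759]
```

{"api": "play_rows", "payload": {"translation": [[0.3,-0.72,0.1],[0.3,-0.72,0.1],[0.3,-0.72,0.1],[0.3,-0.72,0.1],[0.3,-0.72,0.1],[0.3,-0.72,0],[0.3,-0.72,0],[0.3,-0.72,0],[0.3,-0.72,0],[0.3,-0.72,0]], "angular": [[0,0,-0.67],[0,0,-0.67],[0,0,-0.67],[0,0,-0.67],[0,0,-0.67],[0,0,-0.67],[0,0,-0.67],[0,0,-0.67],[0,0,-0.67],[0,0,-0.67]], "claw": [0.2,0.2,0.2,0.2,0.2,0.2,0.2,0.2,0.2,0.2], "squeeze": 20}}

```text
t: 1.1
tool_pos: [0.2614, 0.2423, 0.2512]
tool_rot: [-0.0, 0.593, 0.805, -0.0]
contact_force: [-0.0, 0.4, -0.1]
opening: 0.599
finger_force: 0.0
```

{"api": "play_rows", "payload": {"translation": [[0.3,-0.72,0],[0.3,-0.72,0],[0.3,-0.72,0],[0.3,-0.72,0],[0.3,-0.72,0],[0.3,-0.72,0],[0.3,-0.72,0],[0.3,-0.72,0],[0.3,-0.72,0],[0.3,-0.72,0]], "angular": [[0,0,-0.67],[0,0,-0.67],[0,0,-0.67],[0,0,-0.67],[0,0,-0.67],[0,0,-0.67],[0,0,-0.67],[0,0,-0.67],[0,0,-0.67],[0,0,-0.67]], "claw": [0.2,0.2,0.2,0.2,0.2,0.2,0.2,0.2,0.2,0.2]}}

```text
t: 2.1
tool_pos: [0.3814, -0.0458, 0.2512]
tool_rot: [-0.0, 0.907, 0.42, -0.0]
contact_force: [0.2, 0.7, -0.5]
opening: 0.6
finger_force: 0.0
```

{"api": "play_rows", "payload": {"translation": [[0.3,-0.72,0],[0.3,-0.72,0],[0.3,-0.72,0],[0.3,-0.72,0],[0.3,-0.72,0],[0.3,-0.72,0],[0.3,-0.72,0],[0.3,-0.72,0],[0,0,0],[0,0,0]], "angular": [[0,0,-0.67],[0,0,-0.67],[0,0,-0.67],[0,0,-0.67],[0,0,-0.67],[0,0,-0.67],[0,0,-0.67],[0,0,-0.67],[0,0,0],[0,0,0]], "claw": [0.2,0.2,0.2,0.2,0.2,0.2,0.2,0.2,0.2,0.2]}}

```text
t: 3.1
tool_pos: [0.4771, -0.275, 0.2506]
tool_rot: [-0.0, 0.999, 0.034, -0.001]
contact_force: [0.4, 0.4, -0.1]
opening: 0.603
finger_force: 0.0
```

```bash
cat >> w.py <<'E'
from scipy.spatial.transform import Rotation as Ro
def tR():
    q=np.array(state()['tool_rot']);return Ro.from_quat(np.r_[q[1:],q[0]])
def tgt(ex,ey,ez): # tool z=-ez, tool y=-ey
    return Ro.from_matrix(np.stack([np.cross(-ey,-ez),-ey,-ez],1))
def delta(pos,R):
    s=state();d=(np.array(pos)-s['tool_pos'])/.04;r=(R*tR().inv()).as_rotvec()/.15
    print('t',round(s['t'],2),'shift units',d.round(2),'turn units',r.round(2),'F',np.round(s['contact_force'],1),'open',round(s['opening'],3))
C=np.array([.51526,-.22301,.09942]);PSI=.0775
def post(th,h):
    ex,ey,ez=fr(PSI);b=th-2*np.pi/3;return C+.06*(np.cos(b)*ex+np.sin(b)*ey)+h*ez
E
python3 - <<'E'
from w import *
f=fr(PSI);delta(post(.935,.12),tgt(*f));print(state()['tool_pos'],state()['joint_positions'])
E
```

```text
t 3.1 shift units [ 0.19 -0.14 -0.85] turn units [ 0.23 -3.26  0.06] F [ 0.4  0.4 -0.1] open 0.603
[ 0.47705063 -0.27497452  0.25057166] [-5.89443789e-01  2.87765812e-01  1.49139595e+00  8.04705021e-05
  1.36384531e+00  9.13369406e-01]
```

Turn to tilt, move to hover, then take wrist and top views.

{"api": "play_rows", "payload": {"translation": [[0.05,-0.03,-0.2],[0.05,-0.03,-0.2],[0.05,-0.04,-0.2],[0.04,-0.04,-0.25],[0,0,0],[0,0,0]], "angular": [[0.06,-0.8,0.02],[0.06,-0.8,0.02],[0.06,-0.8,0.02],[0.05,-0.86,0],[0,0,0],[0,0,0]], "claw": [0.2,0.2,0.2,0.2,0.2,0.2]}}

```text
t: 3.7
tool_pos: [0.4846, -0.2801, 0.2179]
tool_rot: [-0.008, 0.97, 0.038, 0.241]
contact_force: [0.4, -0.0, 1.1]
opening: 0.6
finger_force: 0.0
```

```bash
python3 - <<'E'
from w import *
f=fr(PSI);delta(post(.935,.011),tgt(*f))
s=take('wrist','w1')
print(proj(s,post(.935,.04))*1.5,proj(s,post(.935,0))*1.5)
E
```

```text
t 3.7 shift units [ 1.27  0.09 -2.44] turn units [ 0.01 -0.01 -0.  ] F [ 0.4 -0.   1.1] open 0.6
[382.14449805 302.58374028] [381.77173206 281.90496367]
```

View pics/w1.png

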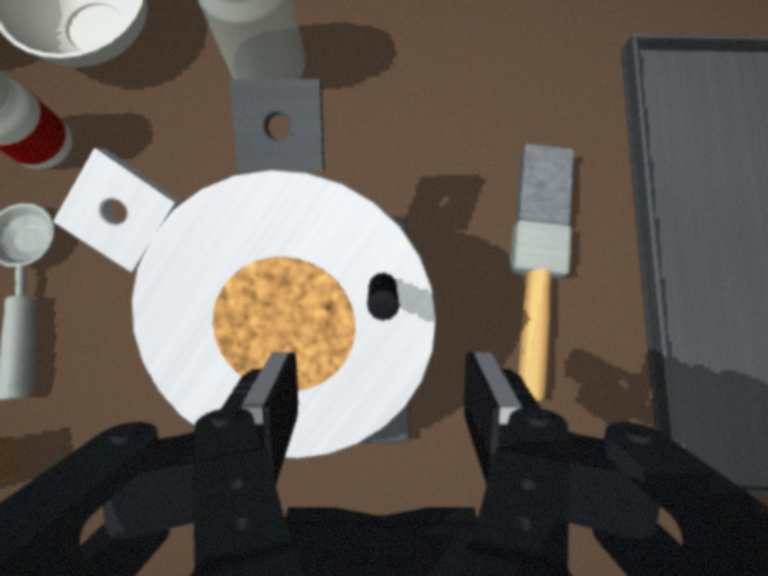

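The post top is at (383,302), and the model predicts (382,302). The wheel hole is at (113,211) and the fixed hole at (278,126). I'll descend and grip the post.

{"api": "play_rows", "payload": {"translation": [[0.25,0.02,-0.5],[0.25,0.02,-0.5],[0.25,0.02,-0.5],[0.25,0.02,-0.5],[0.27,0.01,-0.44],[0,0,0],[0,0,0]], "angular": [[0,0,0],[0,0,0],[0,0,0],[0,0,0],[0,0,0],[0,0,0],[0,0,0]], "claw": [0.2,0.2,0.2,0.2,0.2,0,-0.2]}}

```text
t: 4.45
tool_pos: [0.5362, -0.2765, 0.1204]
tool_rot: [-0.009, 0.969, 0.038, 0.242]
contact_force: [-0.0, 0.7, 0.9]
opening: 0.402
finger_force: 0.0
```

{"api": "play_rows", "payload": {"translation": [[0,0,0],[0,0,0],[0,0,0],[0,0,0],[0,0,0],[0,0,0]], "angular": [[0,0,0],[0,0,0],[0,0,0],[0,0,0],[0,0,0],[0,0,0]], "claw": [-0.4,-0.6,-0.8,-1,-1,-1], "squeeze": 20}}

```text
t: 5.05
tool_pos: [0.5358, -0.2773, 0.1209]
tool_rot: [-0.008, 0.969, 0.038, 0.243]
contact_force: [-2.5, 0.3, 7.8]
opening: 0.179
finger_force: 21.1
```

```bash
python3 - <<'E'
from w import *
s=load('w1');ex,ey,ez=fr(PSI)
for nm,uv,h in(('wh',(113,211),0),('fh',(278,126),-.012),('org',(284,323),0),('post',(383,303),.04)):
    X=onplane(s,uv[0]/1.5,uv[1]/1.5,C+h*ez,ez);d=X-C-h*ez;print(nm,(d@ex).round(4),(d@ey).round(4),np.linalg.norm(d).round(4),np.arctan2(d@ey,d@ex).round(3))
delta(post(.935,.011),tgt(ex,ey,ez))
p=[post(t,.011) for t in(.94,.7,.47,.23,0)]
for a,b in zip(p,p[1:]): print(((b-a)/.04).round(2))
E
```

```text
wh 0.0625 0.0868 0.107 0.947
fh 0.106 -0.0 0.106 -0.0
org 0.0001 0.0 0.0001 0.001
post 0.0238 -0.0554 0.0603 -1.165
t 5.05 shift units [-0.01  0.02 -0.01] turn units [0.02 0.02 0.01] F [-2.5  0.3  7.8] open 0.179
[-0.29 -0.13 -0.16]
[-0.3  -0.04 -0.16]
[-0.32  0.04 -0.17]
[-0.29  0.11 -0.15]
```

The geometry agrees to about 1 mm. Now I'll turn the wheel along the arc.

{"api": "play_rows", "payload": {"translation": [[-0.09,-0.05,-0.05],[-0.1,-0.045,-0.055],[-0.1,-0.035,-0.055],[-0.1,-0.02,-0.05],[-0.1,-0.015,-0.05],[-0.1,-0.005,-0.06],[-0.11,0.005,-0.06],[-0.11,0.015,-0.06],[-0.1,0.02,-0.05],[-0.1,0.03,-0.05]], "angular": [[0,0,0],[0,0,0],[0,0,0],[0,0,0],[0,0,0],[0,0,0],[0,0,0],[0,0,0],[0,0,0],[0,0,0]], "claw": [-1,-1,-1,-1,-1,-1,-1,-1,-1,-1]}}

```text
t: 6.05
tool_pos: [0.4956, -0.2829, 0.0993]
tool_rot: [-0.006, 0.969, 0.037, 0.244]
contact_force: [2.6, -14.3, 1.0]
opening: 0.18
finger_force: 21.1
```

{"api": "play_rows", "payload": {"translation": [[-0.1,0.04,-0.05],[-0.09,0.04,-0.05],[0,0,0],[0,0,0],[0,0,0]], "angular": [[0,0,0],[0,0,0],[0,0,0],[0,0,0],[0,0,0]], "claw": [-1,-1,-1,-1,-1]}}

```text
t: 6.55
tool_pos: [0.4872, -0.2805, 0.0949]
tool_rot: [-0.006, 0.969, 0.036, 0.243]
contact_force: [-8.6, -18.5, 2.5]
opening: 0.181
finger_force: 22.0
```

```bash
python3 - <<'E'
from w import *
f=fr(PSI);delta(post(0,.011),tgt(*f));s=take('top','top1')
print(proj(s,C+.107*f[0])*1.5)
i=s['image'][150:260,260:370]
cv2.imwrite('pics/c1.png',cv2.resize(i,(550,550),interpolation=cv2.INTER_CUBIC)[:,:,::-1])
s=take('wrist','w2');print(proj(s,C+.107*f[0])*1.5)
E
```

```text
t 6.55 shift units [0.01 0.08 0.  ] turn units [0.04 0.02 0.03] F [ -8.6 -18.5   2.5] open 0.181
[469.76929217 272.9082965 ]
[ 168.85500611 -132.58960543]
```

View pics/w2.png

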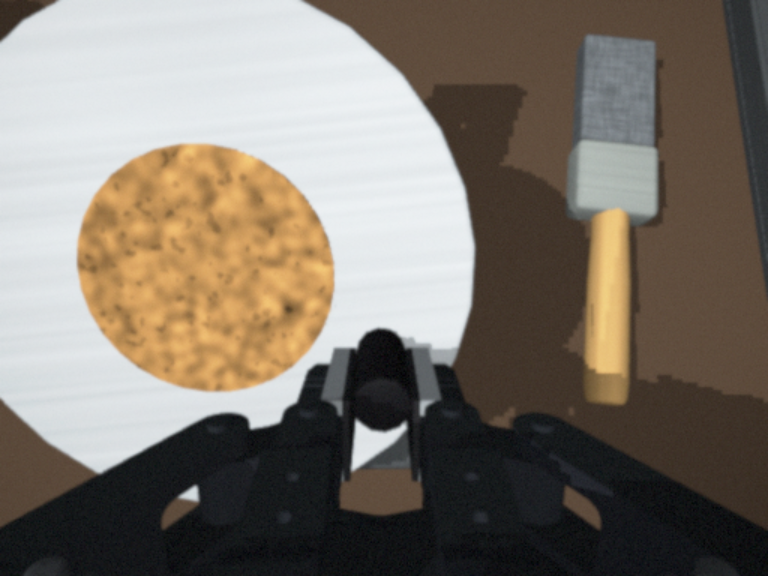

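The post is held between the pads at (382,380) and the wheel has followed. I'll relieve the side force, release, retreat along the axis and look.

{"api": "play_rows", "payload": {"translation": [[0,0.08,0],[0,0,0],[0,0,0],[0,0,0],[0,0,0],[-0.2,-0.02,0.4],[-0.3,-0.02,0.6],[-0.3,-0.02,0.6],[-0.3,-0.02,0.6],[0,0,0]], "angular": [[0,0,0],[0,0,0],[0,0,0],[0,0,0],[0,0,0],[0,0,0],[0,0,0],[0,0,0],[0,0,0],[0,0,0]], "claw": [-1,-1,-0.4,-0.1,0.1,0.1,0.1,0.1,0.1,0.1]}}

```text
t: 7.65
tool_pos: [0.4437, -0.2782, 0.1851]
tool_rot: [-0.007, 0.969, 0.038, 0.244]
contact_force: [-0.7, 0.0, -0.6]
opening: 0.55
finger_force: 0.0
```

```bash
python3 - <<'E'
from w import *
f=fr(PSI);delta(post(0,.11),tgt(*f));s=take('wrist','w3')
print(proj(s,C+.107*f[0])*1.5,proj(s,post(0,.04))*1.5)
E
```

```text
t 7.65 shift units [-0.06 -0.07 -0.07] turn units [0.03 0.03 0.  ] F [-0.7  0.  -0.6] open 0.55
[272.94249251   4.3494179 ] [386.16647311 315.41991147]
```

View pics/w3.png

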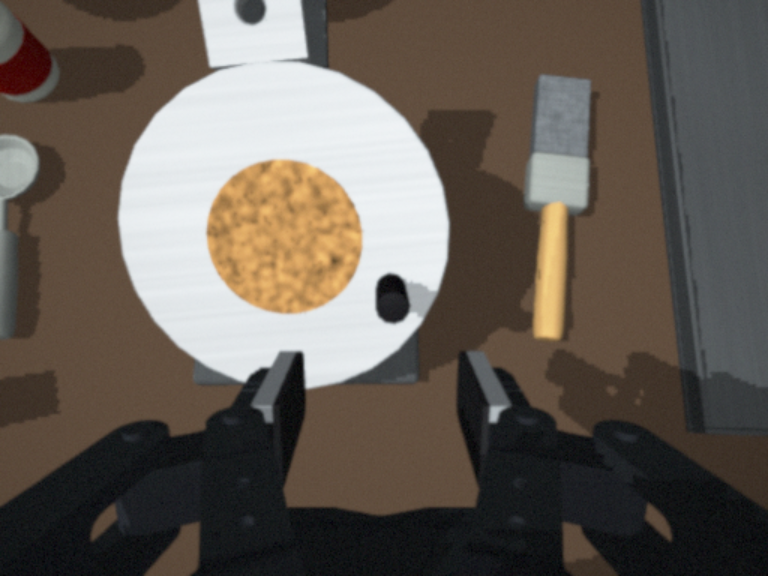

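The wheel hole is at (250,9) and the post top at (394,306). I'll compute the remaining angle.

```bash
python3 - <<'E'
from w import *
s=load('w3');ex,ey,ez=fr(PSI)
for nm,uv,h in(('wh',(250,9),0),('org',(285,237),0),('post',(394,305),.04)):
    X=onplane(s,uv[0]/1.5,uv[1]/1.5,C+h*ez,ez);d=X-C-h*ez;print(nm,(d@ex).round(4),(d@ey).round(4),np.linalg.norm(d).round(4),np.arctan2(d@ey,d@ex).round(3))
for t in (.1,-.04,-.05): print(t,post(t,.011))
delta(post(.1,.011),tgt(ex,ey,ez))
print((post(0,.011)-post(.1,.011))/.04)
E
```

```text
wh 0.105 0.0106 0.1056 0.101
org -0.0003 -0.0002 0.0003 -2.517
post -0.0251 -0.0555 0.0609 -1.995
0.1 [ 0.49263564 -0.27962852  0.09755402]
-0.04 [ 0.48582123 -0.27616907  0.09408402]
-0.05 [ 0.48535115 -0.27588153  0.09384666]
t 7.7 shift units [ 1.22 -0.05 -2.15] turn units [0.02 0.02 0.  ] F [ 0.3 -0.5 -0.1] open 0.548
[-0.1227564   0.05905845 -0.0626436 ]
```

{"api": "play_rows", "payload": {"translation": [[0.3,-0.01,-0.5],[0.3,-0.01,-0.5],[0.3,-0.01,-0.5],[0.32,-0.02,-0.65],[0,0,0],[0,0,0],[0,0,0],[0,0,0],[0,0,0],[0,0,0]], "angular": [[0,0,0],[0,0,0],[0,0,0],[0,0,0],[0,0,0],[0,0,0],[0,0,0],[0,0,0],[0,0,0],[0,0,0]], "claw": [0.1,0.1,0.1,0.1,0.1,-0.2,-0.5,-0.8,-1,-1], "squeeze": 60}}

```text
t: 8.7
tool_pos: [0.4925, -0.2802, 0.0973]
tool_rot: [-0.008, 0.969, 0.037, 0.243]
contact_force: [-6.4, -0.6, 7.1]
opening: 0.17
finger_force: 58.6
```

{"api": "play_rows", "payload": {"translation": [[0,0,0],[-0.04,0.02,-0.02],[-0.04,0.02,-0.02],[-0.04,0.02,-0.02],[0,0,0],[0,0,0],[0,0,0]], "angular": [[0,0,0],[0,0,0],[0,0,0],[0,0,0],[0,0,0],[0,0,0],[0,0,0]], "claw": [-1,-1,-1,-1,-1,-1,-1]}}

```text
t: 9.4
tool_pos: [0.4878, -0.2782, 0.0949]
tool_rot: [-0.007, 0.969, 0.037, 0.243]
contact_force: [-4.2, -3.9, 8.2]
opening: 0.17
finger_force: 59.8
```

{"api": "play_rows", "payload": {"translation": [[0,0,0],[0,0,0],[0,0,0],[-0.2,-0.02,0.4],[-0.3,-0.02,0.6],[-0.3,-0.02,0.6],[-0.3,-0.02,0.6],[-0.1,0,0.2],[0,0,0],[0,0,0]], "angular": [[0,0,0],[0,0,0],[0,0,0],[0,0,0],[0,0,0],[0,0,0],[0,0,0],[0,0,0],[0,0,0],[0,0,0]], "claw": [-0.5,-0.2,0.1,0.1,0.1,0.1,0.1,0.1,0.1,0.1]}}

```text
t: 10.4
tool_pos: [0.4397, -0.2802, 0.1887]
tool_rot: [-0.009, 0.969, 0.037, 0.242]
contact_force: [0.3, -0.6, -0.8]
opening: 0.552
finger_force: 0.0
```

```bash
cat > m.py <<'E'
from w import *
def holeang(s):
    ex,ey,ez=fr(PSI)
    # dark blob inside white ear nearest predicted hole
    i=cv2.cvtColor(s['image'],cv2.COLOR_RGB2GRAY);m=(i<150).astype(np.uint8)
    n,l,st,ce=cv2.connectedComponentsWithStats(m)
    for j in range(1,n):
        if 20<st[j,4]<400:
            X=onplane(s,*ce[j],C,ez);d=X-C;r=np.linalg.norm(d)
            if abs(r-.107)<.01: print('hole',ce[j].round(1),st[j,4],r.round(4),np.arctan2(d@ey,d@ex).round(3))
    # post: darkest blob
    m=(i<45).astype(np.uint8);n,l,st,ce=cv2.connectedComponentsWithStats(m)
    for j in range(1,n):
        if 100<st[j,4]<3000:
            X=onplane(s,*ce[j],C+.02*ez,ez);d=X-C-.02*ez;r=np.linalg.norm(d)
            if abs(r-.06)<.012: print('post',ce[j].round(1),st[j,4],r.round(4),(np.arctan2(d@ey,d@ex)+2*np.pi/3).round(3))
E
python3 - <<'E'
from m import *
f=fr(PSI);delta(post(0,.11),tgt(*f));s=take('wrist','w4');holeang(s); holeang(load('w3'));print('before');holeang(load('w1'))
t=take('top','top2');holeang(t)
E
```

```text
t 10.4 shift units [ 0.04 -0.02 -0.16] turn units [0.   0.01 0.  ] F [ 0.3 -0.6 -0.8] open 0.552
hole [178.9   5.5] 228 0.1044 0.016
post [255.9 199.7] 476 0.0615 -0.023
hole [166.6   6.7] 276 0.1052 0.102
post [261.1 198.8] 497 0.0614 0.06
before
hole [ 75.2 140.6] 228 0.1071 0.947
post [255.1 197.5] 438 0.0594 0.893
```

Wheel at about 0.016 rad. Now to the pin.

```bash
cat >> w.py <<'E'
def vert(psi): return tgt(np.array([np.cos(psi),np.sin(psi),0]),np.array([-np.sin(psi),np.cos(psi),0]),np.array([0,0,1.]))
E
python3 - <<'E'
from w import *
delta([.40,.18,.24],vert(.26))
E
```

```text
t 10.5 shift units [-0.99 11.5   1.29] turn units [-0.55  3.22  1.19] F [0.6 0.3 0.3] open 0.545
```

{"api": "play_rows", "payload": {"translation": [[0,0,0.6],[0,0.2,0.69],[-0.05,0.65,0],[-0.05,0.65,0],[-0.05,0.65,0],[-0.05,0.65,0],[-0.05,0.65,0],[-0.05,0.65,0],[-0.05,0.65,0],[-0.05,0.65,0]], "angular": [[0,0,0],[0,0,0],[-0.05,0.32,0.12],[-0.05,0.32,0.12],[-0.05,0.32,0.12],[-0.05,0.32,0.12],[-0.05,0.32,0.12],[-0.06,0.32,0.12],[-0.06,0.32,0.12],[-0.06,0.32,0.12]], "claw": [0.1,0.1,0.1,0.1,0.1,0.1,0.1,0.1,0.1,0.1]}}

```text
t: 11.5
tool_pos: [0.4236, -0.0632, 0.2405]
tool_rot: [-0.002, 0.992, 0.113, 0.049]
contact_force: [0.0, -0.6, -0.1]
opening: 0.547
finger_force: 0.0
```

{"api": "play_rows", "payload": {"translation": [[-0.07,0.65,0],[-0.07,0.65,0],[-0.07,0.65,0],[-0.07,0.65,0],[-0.07,0.65,0],[-0.07,0.65,0],[-0.08,0.65,0],[-0.08,0.65,0],[0,0.25,0],[0,0,0]], "angular": [[-0.06,0.32,0.12],[-0.06,0.32,0.12],[0,0,0],[0,0,0],[0,0,0],[0,0,0],[0,0,0],[0,0,0],[0,0,0],[0,0,0]], "claw": [0.1,0.1,0.1,0.1,0.1,0.1,0.1,0.1,0.1,0.1]}}

```text
t: 12.5
tool_pos: [0.4004, 0.1543, 0.2406]
tool_rot: [0.001, 0.991, 0.131, 0.001]
contact_force: [-0.4, -0.2, -0.0]
opening: 0.547
finger_force: 0.0
```

```bash
python3 - <<'E'
from w import *
delta([.40,.18,.24],vert(.26));s=take('wrist','w5')
print(proj(s,np.array([.429,.188,.104]))*1.5,proj(s,np.array([.429,.188,.06]))*1.5)
E
```

```text
t 12.5 shift units [-0.01  0.64 -0.01] turn units [ 0.01  0.02 -0.02] F [-0.4 -0.2 -0. ] open 0.547
[336.18864792 212.45745076] [341.92459999 205.33133939]
```

View pics/w5.png

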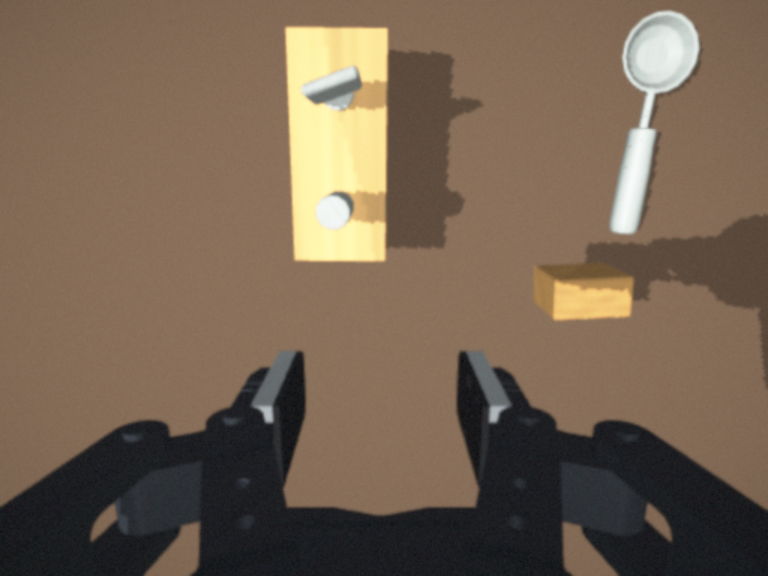

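The knob top is at (334,211), within 2 px of the prediction, and the stand is square to the gripper. Next I'll work out the grasp.

```bash
python3 - <<'E'
from w import *
s=load('w5');K=onz(s,334/1.5,211/1.5,.104);print(K);delta([K[0],K[1],.071],vert(.26))
E
```

```text
[0.42946961 0.18937653 0.104     ]
t 12.55 shift units [ 0.72  0.9  -4.24] turn units [ 0.01  0.02 -0.01] F [-0.3  0.4  0.3] open 0.548
```

{"api": "play_rows", "payload": {"translation": [[0.36,0.45,0],[0.36,0.45,-0.3],[0,0,-0.6],[0,0,-0.6],[0,0,-0.6],[0,0,-0.6],[0,0,-0.6],[0,0,-0.5],[0,0,-0.3],[0,0,-0.14]], "angular": [[0,0,0],[0,0,0],[0,0,0],[0,0,0],[0,0,0],[0,0,0],[0,0,0],[0,0,0],[0,0,0],[0,0,0]], "claw": [0.1,0.1,0.1,0.1,0.1,0.1,0.1,0.1,0.1,0.1]}}

```text
t: 13.55
tool_pos: [0.4292, 0.1887, 0.0708]
tool_rot: [0.001, 0.992, 0.13, 0.001]
contact_force: [-0.1, -0.5, 0.2]
opening: 0.551
finger_force: 0.0
```

{"api": "play_rows", "payload": {"translation": [[0,0,0],[0,0,0],[0,0,0],[0,0,0],[0,0,0],[0,0,0],[0,0,0]], "angular": [[0,0,0],[0,0,0],[0,0,0],[0,0,0],[0,0,0],[0,0,0],[0,0,0]], "claw": [0.1,-0.2,-0.4,-0.6,-0.8,-1,-1], "squeeze": 70}}

```text
t: 14.25
tool_pos: [0.4297, 0.1897, 0.0726]
tool_rot: [0.001, 0.992, 0.13, 0.003]
contact_force: [-1.3, -1.3, 6.0]
opening: 0.21
finger_force: 68.1
```

```bash
python3 - <<'E'
from w import *
delta([.4295,.1894,.071],vert(.26));print(state()['finger_force'],state()['tool_pos'])
E
```

```text
t 14.25 shift units [-0.01 -0.01 -0.04] turn units [ 0.01  0.04 -0.01] F [-1.3 -1.3  6. ] open 0.21
68.08035492897034 [0.42971306 0.18966592 0.07260457]
```

The pin is gripped. I'll lift it and work out the delta to the pre-insert pose.

{"api": "play_rows", "payload": {"translation": [[0,0,0.2],[0,0,0.4],[0,0,0.6],[0,0,0.7],[0,0,0.7],[0,0,0.7],[0,0,0.7],[0,0,0.7],[0,0,0]], "angular": [[0,0,0],[0,0,0],[0,0,0],[0,0,0],[0,0,0],[0,0,0],[0,0,0],[0,0,0],[0,0,0]], "claw": [-1,-1,-1,-1,-1,-1,-1,-1,-1]}}

```text
t: 15.15
tool_pos: [0.4301, 0.1899, 0.2639]
tool_rot: [0.0, 0.991, 0.13, 0.005]
contact_force: [-0.1, -0.1, -0.8]
opening: 0.209
finger_force: 68.3
```

```bash
python3 - <<'E'
from w import *
ex,ey,ez=fr(PSI);delta(C+.107*ex+.085*ez,tgt(ex,ey,ez));print(C+.107*ex+.085*ez, state()['tool_pos'])
E
```

```text
t 15.15 shift units [  3.49 -10.22  -0.98] turn units [ 0.55 -3.15 -1.2 ] F [-0.1 -0.1 -0.8] open 0.209
[ 0.56966651 -0.21878503  0.224704  ] [0.43014161 0.18991475 0.26386685]
```

{"api": "play_rows", "payload": {"translation": [[0.18,-0.5,0],[0.18,-0.5,0],[0.18,-0.5,0],[0.18,-0.5,0],[0.18,-0.5,0],[0.18,-0.5,0],[0.18,-0.5,0],[0.18,-0.5,0],[0.18,-0.5,0],[0.18,-0.5,0]], "angular": [[0.05,-0.3,-0.12],[0.05,-0.3,-0.12],[0.05,-0.3,-0.12],[0.05,-0.3,-0.12],[0.05,-0.3,-0.12],[0.06,-0.33,-0.12],[0.06,-0.33,-0.12],[0.06,-0.33,-0.12],[0.06,-0.33,-0.12],[0.06,-0.33,-0.12]], "claw": [-1,-1,-1,-1,-1,-1,-1,-1,-1,-1]}}

```text
t: 16.15
tool_pos: [0.5011, -0.0113, 0.2596]
tool_rot: [-0.01, 0.97, 0.037, 0.24]
contact_force: [0.9, -0.0, -0.6]
opening: 0.216
finger_force: 68.3
```

{"api": "play_rows", "payload": {"translation": [[0.18,-0.52,0],[0.18,-0.52,0],[0.18,-0.52,0],[0.18,-0.52,0],[0.18,-0.52,0],[0.18,-0.52,0],[0.18,-0.52,0],[0.18,-0.52,0],[0.18,-0.52,0],[0.07,-0.54,0]], "angular": [[0,0,0],[0,0,0],[0,0,0],[0,0,0],[0,0,0],[0,0,0],[0,0,0],[0,0,0],[0,0,0],[0,0,0]], "claw": [-1,-1,-1,-1,-1,-1,-1,-1,-1,-1]}}

```text
t: 17.15
tool_pos: [0.569, -0.2199, 0.2593]
tool_rot: [-0.01, 0.97, 0.037, 0.238]
contact_force: [1.1, 0.0, -0.5]
opening: 0.214
finger_force: 68.3
```

{"api": "play_rows", "payload": {"translation": [[0,0,-0.3],[0,0,-0.3],[0,0,-0.3],[0,0,0],[0,0,0],[0,0,0]], "angular": [[0,0,0],[0,0,0],[0,0,0],[0,0,0],[0,0,0],[0,0,0]], "claw": [-1,-1,-1,-1,-1,-1]}}

```text
t: 17.75
tool_pos: [0.5691, -0.219, 0.2243]
tool_rot: [-0.009, 0.97, 0.037, 0.239]
contact_force: [0.7, -0.3, -0.9]
opening: 0.213
finger_force: 68.4
```

```bash
python3 - <<'E'
from w import *
ex,ey,ez=fr(PSI);delta(C+.107*ex+.085*ez,tgt(ex,ey,ez))
s=take('wrist','w6');t=take('scene','s6')
print(proj(s,C+.107*ex)*1.5)
i=t['image'][110:200,170:290];o=np.zeros((384,1024,3),np.uint8);o[:,:512]=s['image'];o[:,512:]=cv2.resize(i,(512,384),interpolation=cv2.INTER_CUBIC)
cv2.imwrite('pics/c6.png',cv2.resize(o,(800,300))[:,:,::-1])
E
```

```text
t 17.75 shift units [0.01 0.01 0.01] turn units [-0.   -0.04  0.  ] F [ 0.7 -0.3 -0.9] open 0.213
[381.04455502 296.65325412]
```

View pics/c6.png

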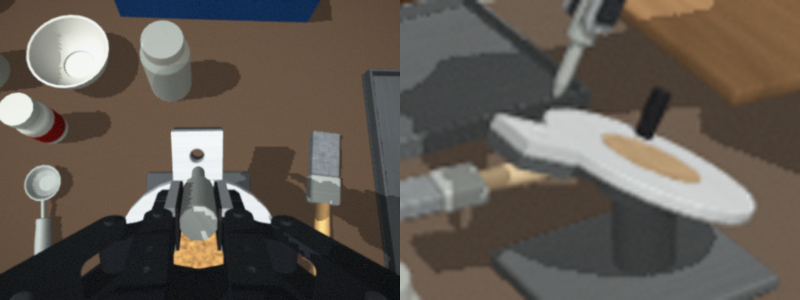

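```bash
python3 - <<'E'
from w import *
from m import holeang
ex,ey,ez=fr(PSI);s=load('w6');t=load('s6')
holeang(s)
T=np.array(state()['tool_pos']);tz=tR().as_matrix()[:,2]
tip=T+.0546*tz
for n,X in(('tip',tip),('ktop',T-.0314*tz),('fh',C+.107*ex)): print(n,proj(s,X),proj(t,X))
i=s['image'][200:310,215:285];j=t['image'][105:165,190:250]
o=np.zeros((560,800,3),np.uint8);o[:550,:350]=cv2.resize(i,(350,550),interpolation=cv2.INTER_CUBIC);o[:440,360:800]=cv2.resize(j,(440,440),interpolation=cv2.INTER_CUBIC)
cv2.imwrite('pics/c7.png',o[:,:,::-1])
E
```

```text
hole [251.4 198.7] 233 0.1063 0.018
tip [254.64880571 212.70968303] [216.01844497 137.58661337]
ktop [255.36914646 284.69735624] [230.59217701 103.21920394]
fh [254.02970335 197.76883608] [210.69279878 149.38649334]
```

View pics/c7.png

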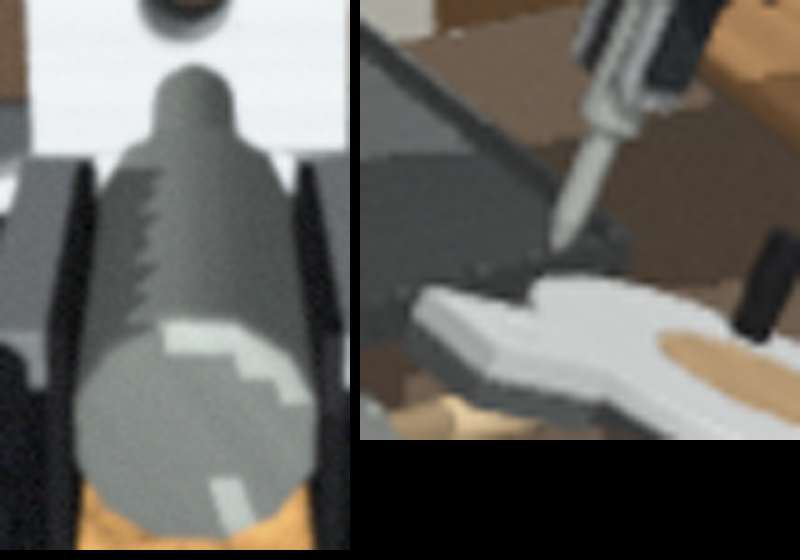

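The pin hangs straight in the grip, with its tip within about 1 px of the prediction in both views. The hole is 2 mm to the left, which the taper covers. I'll insert along the axis in stages.

{"api": "play_rows", "payload": {"translation": [[0.12,0.02,-0.22],[0.12,0.02,-0.22],[0.12,0.02,-0.22],[0.07,0.01,-0.13],[0.07,0.01,-0.13],[0.07,0.01,-0.13],[0,0,0]], "angular": [[0,-0.04,0],[0,0,0],[0,0,0],[0,0,0],[0,0,0],[0,0,0],[0,0,0]], "claw": [-1,-1,-1,-1,-1,-1,-1]}}

```text
t: 18.55
tool_pos: [0.5918, -0.2155, 0.1809]
tool_rot: [-0.01, 0.97, 0.037, 0.241]
contact_force: [-0.0, -0.3, -0.8]
opening: 0.212
finger_force: 68.4
```

{"api": "play_rows", "payload": {"translation": [[0.06,0.0,-0.11],[0.06,0.0,-0.11],[0.06,0.0,-0.11],[0,0,0]], "angular": [[0,0,0],[0,0,0],[0,0,0],[0,0,0]], "claw": [-1,-1,-1,-1]}}

```text
t: 18.95
tool_pos: [0.5989, -0.2156, 0.1677]
tool_rot: [-0.01, 0.97, 0.037, 0.241]
contact_force: [0.2, -0.3, 0.0]
opening: 0.211
finger_force: 68.4
```

```bash
python3 - <<'E'
from w import *
ex,ey,ez=fr(PSI);delta(C+.107*ex+.0126*ez,tgt(ex,ey,ez));d=state()['tool_pos']-C;print(d@ex,d@ey,d@ez)
E
```

```text
t 18.95 shift units [ 0.12 -0.01 -0.17] turn units [-0.01 -0.01  0.01] F [ 0.2 -0.3  0. ] open 0.211
0.10618512761330179 0.0009487792398458632 0.020851973253696872
```

{"api": "play_rows", "payload": {"translation": [[0.04,0.0,-0.06],[0.04,0.0,-0.06],[0.03,0.0,-0.06],[0,0,0]], "angular": [[0,0,0],[0,0,0],[0,0,0],[0,0,0]], "claw": [-1,-1,-1,-1]}}

```text
t: 19.35
tool_pos: [0.6032, -0.2162, 0.1623]
tool_rot: [-0.009, 0.97, 0.037, 0.242]
contact_force: [-12.7, -0.6, 11.5]
opening: 0.214
finger_force: 70.7
```

{"api": "play_rows", "payload": {"translation": [[0.012,0.0,-0.022],[0.012,0.0,-0.022],[0,0,0]], "angular": [[0,0,0],[0,0,0],[0,0,0]], "claw": [-1,-1,-1]}}

```text
t: 19.65
tool_pos: [0.6037, -0.2168, 0.1621]
tool_rot: [-0.009, 0.969, 0.037, 0.242]
contact_force: [-34.1, -1.3, 29.6]
opening: 0.211
finger_force: 73.5
```

```bash
python3 - <<'E'
from w import *
ex,ey,ez=fr(PSI);delta(C+.107*ex+.0126*ez,tgt(ex,ey,ez));d=state()['tool_pos']-C;print(d@ex,d@ey,d@ez)
E
```

```text
t 19.65 shift units [-0.    0.02 -0.03] turn units [0.01 0.01 0.01] F [-34.1  -1.3  29.6] open 0.211
0.10771512794646873 -0.0006207735785652151 0.013771389980536376
```

The tool stopped at 13.8 mm, which is where the shoulder should seat. I'll relieve the force, release and back off.

{"api": "play_rows", "payload": {"translation": [[-0.02,0,0.02],[0,0,0],[0,0,0],[0,0,0],[0,0,0],[-0.1,-0.01,0.2],[-0.25,-0.02,0.45],[-0.25,-0.02,0.45],[-0.25,-0.02,0.45],[-0.25,-0.02,0.45]], "angular": [[0,0,0],[0,0,0],[0,0,0],[0,0,0],[0,0,0],[0,0,0],[0,0,0],[0,0,0],[0,0,0],[0,0,0]], "claw": [-1,-0.6,-0.4,-0.2,0,0,0,0,0,0]}}

```text
t: 20.65
tool_pos: [0.5589, -0.2192, 0.2415]
tool_rot: [-0.009, 0.97, 0.037, 0.242]
contact_force: [-0.2, -0.2, 0.7]
opening: 0.5
finger_force: 0.0
```

{"api": "play_rows", "payload": {"translation": [[-0.5,0,0.2],[-0.5,0,0.2],[0,0,0],[0,0,0]], "angular": [[0,0,0],[0,0,0],[0,0,0],[0,0,0]], "claw": [0,0,0,0]}}

```text
t: 21.05
tool_pos: [0.5195, -0.2194, 0.2569]
tool_rot: [-0.009, 0.97, 0.037, 0.242]
contact_force: [-0.1, -1.1, -0.1]
opening: 0.497
finger_force: 0.0
```

```bash
python3 - <<'E'
from w import *
ex,ey,ez=fr(PSI);s=take('wrist','w8');t=take('scene','s8');H=C+.107*ex
def P(s,X,o,k): return ((proj(s,X)-o)*k).round(0)
k=5
ow=np.clip(proj(s,H+.03*ez)-[35,40],0,[430,280]).astype(int);ot=np.clip(proj(t,H+.02*ez)-[35,35],0,440).astype(int)
for h in(0,.044): print(h,P(s,H+h*ez,ow,k),P(t,H+h*ez,ot,k)+[410,0])
o=np.zeros((500,800,3),np.uint8)
a=cv2.resize(s['image'][ow[1]:ow[1]+100,ow[0]:ow[0]+80],None,fx=5,fy=5,interpolation=cv2.INTER_CUBIC);b=cv2.resize(t['image'][ot[1]:ot[1]+100,ot[0]:ot[0]+78],None,fx=5,fy=5,interpolation=cv2.INTER_CUBIC)
o[:a.shape[0],:400]=a;o[:b.shape[0],410:800]=b
cv2.imwrite('pics/c8.png',o[:,:,::-1]);print(state()['contact_force'],state()['tool_pos'])
E
```

```text
0 [174. 178.] [568. 217.]
0.044 [178. 217.] [605. 131.]
[-0.69603257  0.69856545 -0.34118237] [ 0.51977122 -0.21920011  0.25611997]
```

View pics/c8.png

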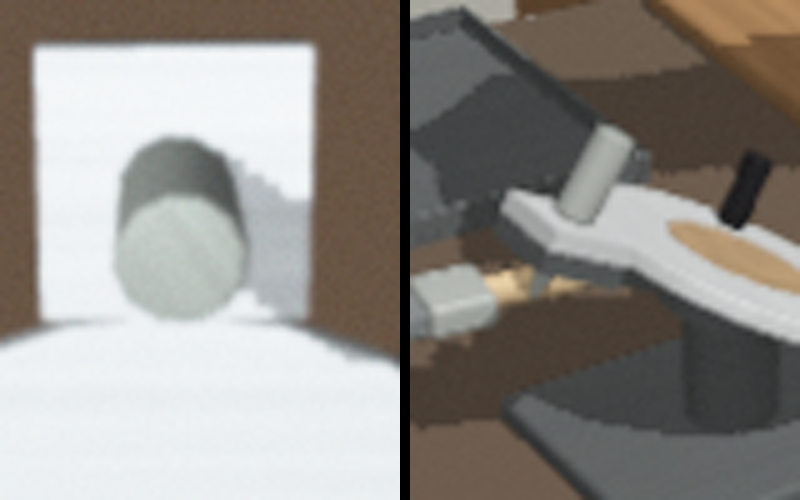

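```bash
python3 - <<'E'
from w import *
ex,ey,ez=fr(PSI);s,t=load('w8'),load('s8');H=C+.107*ex
ow=np.clip(proj(s,H+.03*ez)-[35,40],0,[430,280]).astype(int);ot=np.clip(proj(t,H+.02*ez)-[35,35],0,440).astype(int)
L=lambda X:(np.array([(X-H)@ex,(X-H)@ey,(X-H)@ez])*1e3).round(1)
w=lambda p:(s,*(np.array(p)/5+ow)); c=lambda p:(t,*((np.array(p)-[410,0])/5+ot))
X,e=tri(w((181,257)),c((614,136)));print('knob top',L(X),e)
print('wrist only, h=44',L(onplane(*w((181,257)),H+.044*ez,ez)),' ear outer edge',L(onplane(*w((175,43)),H,ez)),'back base edge',L(onplane(*w((180,137)),H,ez)))
print('scene base',L(onplane(*c((580,211)),H,ez)))
s2=load('top0')
from m import holeang; holeang(load('w6'))
E
```

```text
knob top [-6.1 -0.4 42.6] [np.float64(6.662118204108532e-05), np.float64(6.662118204080913e-05)]
wrist only, h=44 [-5.8 -0.4 44. ]  ear outer edge [22.3 -0.1  0. ] back base edge [ 6.8 -1.  -0. ]
scene base [-15.5 -13.6   0. ]
hole [251.4 198.7] 233 0.1063 0.018
```

Triangulated, the knob top is 42.6 mm above the ear face (44 mm nominal). The shoulder is about 2.5 mm off the axis and the pin leans about 0.07 rad from clearance play. All of this is within tolerance, and the gripper is clear.

```bash
python3 -c "
from bench import hand_in
print(hand_in())"
```

```text
the job is handed in; nothing more can be done
None
```

I turned the wheel to line up the holes and pushed the lock pin home through both. I then released it, backed the arm clear and handed the job in at about 21 s of the 64 s allowed. My last camera check put everything within tolerance, but the hand-in call returned no verdict.

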